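# Roll down the tape sample on the loaded bench press

## Task

A tape sample is ready on the bench press with the blue bed. Take that press's lever by its grip, squeeze the red release button in the side of the grip and, keeping it squeezed, swing the lever all the way down so that the roller rests on the sample; then let go so that the button springs out again and locks the lever down. Leave the lever of the empty grey-bed press alone.

Things in the scene. Friction and masses are not known exactly. Their poses are not given: they have to be found in the camera images.
- blue_press_lever (a joint): Lever of the press to work (base 250 x 130 mm, blue bed with steel panel and white tape). Radians: 0 = fully up, 0.9 = down on its stop; angle above level = 0.96 - value. Starts at 0 to 0.16. Takes about 4 N at the grip, stays where left. Teeth block it at about 0.2 and 0.52 unless the button is held in 6 mm or more; past 0.72 a released button springs out and locks it.
- blue_press_button (a joint): Red paddle in the side of that grip (+y side of the hinge frame), 46 mm along the grip, 19 mm high, standing 8 mm out. Metres: 0 = out, 0.007 = fully in. Spring: moves from 2 N, fully in at 6 N, springs out when let go. Pinching the grip across, one finger on the paddle, presses it; 15 to 30 N of grip is plenty.
- blue_press_grip (a point): Middle of that lever's black grip, beside the paddle's centre, 217 mm from the hinge axis. Grip 24 mm wide (32 over the button when out), 26 high, 115 long: 52 mm of it towards the hinge, 62 towards the free end. Frame turns with the lever: -x to the free end, y along the hinge axis. Free above and beside; 118 mm over the table when down.
- blue_press_hinge (a point): On that lever's hinge axis, mid-width of the press, 105 mm above the table. y = hinge axis (level), z up, -x = level, from the hinge towards the robot, where the lever comes down. Yaw within 0.35 rad of the robot's. In this frame the grip's middle is at x = -0.217 cos(a), y = 0, z = 0.217 sin(a), a = 0.96 - lever value.
- grey_press_grip (a point): Middle of the grip of the other press, which must stay as it is: same make, lever also raised, red button too, but a grey bed with nothing on it. The presses stand side by side 0.3 to 0.56 m apart; which is on the left varies.

How it is judged:
By the outcome, as a careful person would: the job done as asked, in the order asked, and still so for the second after the job is handed in, with the robot touching nothing.
It also fails if it takes over 43 s, if anything falls off the work surface, if the arm or the gripper's body presses on something with over 40 N, if the wrist force passes 120 N, or if a joint passes its speed limit or range.

## Robot

A 6-joint arm with a two-finger parallel gripper is mounted at the origin on the work surface. World frame = base frame: x ahead of the robot, y to its left, z up, the work surface at z = 0. Lengths are in m, angles in rad, forces in N, time in s.
With the tool pointing down it reaches from about 0.325 to 0.925 m from the base axis. Payload 3.1 kg.
Tool frame: the origin (TCP) lies at the very end of the fingers, on their centre line; the grasp point (between the pads) lies 19 mm behind it; z points along the fingers, y is the direction in which the jaws open and shut (so a half turn about z gives the same grasp; the last joint's range is limited). The gripper opens to 85 mm and grips with 20 to 120 N. Pads are 22 mm wide; open, the fingers measure 114 mm over their backs; the gripper's body (76 mm by 85 mm) begins 54 mm behind the grasp point. The pads swing forward as they close: fully open they stand 13 mm farther back than shut.
Start: joints at [-1.376, 0.217, 1.613, -0, 1.311, -0.112], TCP at [0.189, -0.596, 0.231] pointing down, gripper open.
Joint ranges: [-2.75, 2.75], [-0.78, 2.1], [0.31, 2.55], [-1.13, 4.27], [0.13, 2.63], [-2.58, 2.58]. Speed limits (rad/s): [2.79, 2.79, 3.14, 3.14, 3.14, 3.14].

## Interface

Orientations are given as a unit quaternion [x, y, z, w].
In Python, from rig import bot gives the robot as it stands.
- The arm moves only by the shell command python3 -m inch 'ROWS' [FORCE]. ROWS is JSON, a list of rows, each a list of 7 numbers: the turn, a rotation vector about the tool's x, y, z in rad, then the shift along the tool's x, y, z in cm, then the opening, from 0 (shut) to 1 (fully open). A call has 1 to 12 rows; each row is the pose to reach, as a shift and turn from the pose commanded when the call began, along the tool's axes at that moment; what a row does not reach only later rows make up. A row lasts 1/12 s, in which the tool goes at most 41.7 mm and 7.16 degrees, less where a joint would pass 70% of its speed; a pose out of reach is approached as far as the arm can. A call with a gripper value outside its range is refused whole. The fingers move at their own pace and stop on an object; FORCE is the grip in N (left out, the last holds). Time passes only in rows, so rows that repeat a pose let the fingers close. It gives the time, the measured TCP pose, the force and the opening at its end, in the units of the state.
- bot.observe(): the state, without advancing time (a new reading comes with each control period).
- bot.camera(name): name is "side" or "top"; returns a dict with "frame" (420x560x3 uint8, red, green, blue), "mtx" (3x3 intrinsics, pixels), "origin" and "orientation" of the camera in the world. Camera axes: x right, y down, z forward; pixel columns grow to the right and rows downward; lengths in m; the calibration is good to about 2 mm. A picture is of the moment at which its call begins. There is no depth.
- bot.hand_in(): hands the job in, once; it reports no verdict.
The state is a dict: "time": time; "q": joint angles; "dq": joint speeds; "joint_torque": joint torques, N m; "tool_pos": TCP position; "ee_rot": TCP orientation; "contact_force": force on the tool from outside, world axes, zero at the start; "wrist_torque": the same for the moment, N m; "gripper_width": finger opening in m.
Only numpy, scipy, OpenCV 4.12 (cv2) and the standard library are available. Lean on these libraries where they do the work, as an engineer would, in place of code of your own. Each camera call takes 0.05 s, during which the arm holds its last target. There are 200 camera calls.

## Working session

There is one attempt and no reset: what is moved stays moved. The work goes in short steps, Python scripts to look and compute and a shell command to move; the robot and the scene stay as the last step left them, time stands still between calls to the robot, and variables do not carry over. Pictures are saved under pics/ and viewed, about 8 in all and at most 12, crops included, and the job is handed in when it is done.

```bash
mkdir -p pics; ls; python3 - <<'E'
from rig import bot
import cv2,numpy as np
np.set_printoptions(precision=4,suppress=True)
for n in("side","top"):
    c=bot.camera(n); cv2.imwrite(f"pics/{n}0.png",c["frame"][:,:,::-1]); print(n,c["mtx"],c["origin"],c["orientation"])
print(bot.observe())
E
```

```text
pics
side [[504.9968   0.     273.3806]
 [  0.     504.9968 206.0619]
 [  0.       0.       1.    ]] [ 0.3328 -1.022   0.8452] [ 0.8566 -0.1316  0.084  -0.4918]
top [[412.2829   0.     274.3478]
 [  0.     412.2829 213.5091]
 [  0.       0.       1.    ]] [ 0.5346 -0.0169  1.2212] [-0.6959  0.7148 -0.05    0.0482]
{'time': 0.1, 'q': array([-1.3762,  0.2177,  1.6148,  0.    ,  1.3113, -0.1122]), 'dq': array([ 0.0004, -0.0003, -0.004 ,  0.0001,  0.001 ,  0.0012]), 'joint_torque': array([ -0.0005, -39.8075, -30.4968,  -0.0002,   0.0042,  -0.    ]), 'tool_pos': array([ 0.1886, -0.5951,  0.2301]), 'ee_rot': array([ 0.9883,  0.1528, -0.    , -0.0011]), 'contact_force': array([-0.4662,  0.299 ,  0.39  ]), 'wrist_torque': array([-0.0184, -0.0324, -0.0372]), 'gripper_width': 0.08568157938550613}
```

View pics/side0.png

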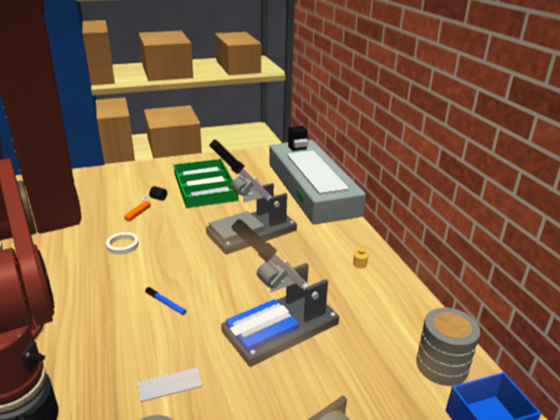

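View pics/top0.png

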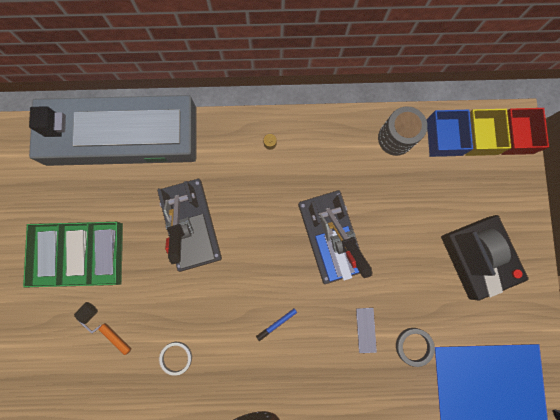

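```bash
python3 - <<'E'
import cv2,numpy as np
a=cv2.imread("pics/top0.png")[185:290,290:380]; b=cv2.imread("pics/side0.png")[210:365,215:345]
f=lambda i,s:cv2.resize(i,None,fx=s,fy=s,interpolation=cv2.INTER_CUBIC)
A=f(a,5);B=f(b,2.6)
im=np.zeros((max(A.shape[0],B.shape[0]),A.shape[1]+B.shape[1],3),np.uint8);im[:A.shape[0],:A.shape[1]]=A;im[:B.shape[0],A.shape[1]:]=B
cv2.imwrite("pics/z0.png",im);print(im.shape)
E
```

```text
(525, 788, 3)
```

View pics/z0.png

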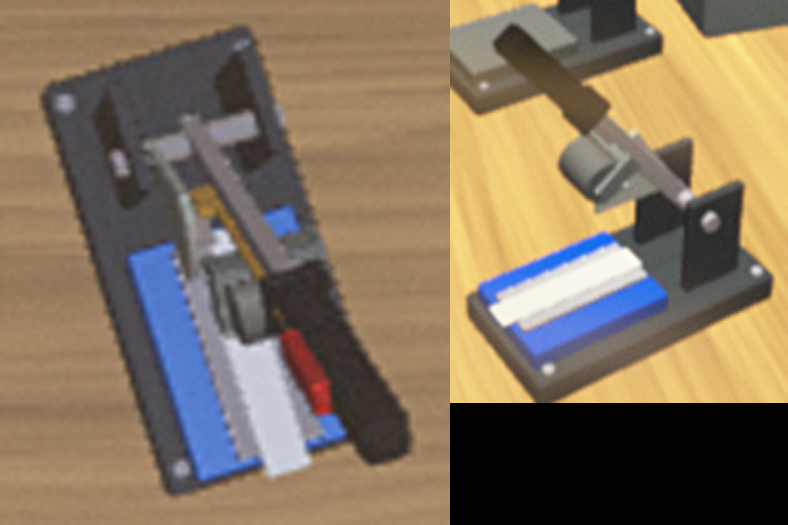

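```bash
cat > h.py <<'E'
import numpy as np
from scipy.spatial.transform import Rotation as R
from scipy.optimize import least_squares
C={"side":(504.9968,273.3806,206.0619,[0.3328,-1.022,0.8452],[0.8566,-0.1316,0.084,-0.4918]),
"top":(412.2829,274.3478,213.5091,[0.5346,-0.0169,1.2212],[-0.6959,0.7148,-0.05,0.0482])}
def proj(n,p):
    f,u,v,o,q=C[n]; c=R.from_quat(q).inv().apply(np.array(p)-o); return np.array([f*c[0]/c[2]+u,f*c[1]/c[2]+v])
def onz(n,uv,z):
    f,u,v,o,q=C[n]; d=R.from_quat(q).apply([(uv[0]-u)/f,(uv[1]-v)/f,1]); o=np.array(o); return o+d*(z-o[2])/d[2]
def tri(a,b): return least_squares(lambda p:np.r_[proj("top",p)-a,proj("side",p)-b],[.5,-.1,.2])
E
python3 - <<'E'
from h import *
np.set_printoptions(precision=4,suppress=True)
T=lambda x,y:np.array([290+x/5,185+y/5]); S=lambda x,y:np.array([215+(x-450)/2.6,210+y/2.6])
print("bolt",onz("side",S(708,222),.105))
for n,a,b in(("tip",T(388,440),S(508,42)),("root",T(292,285),S(592,112))):
    r=tri(a,b);print(n,r.x,r.fun)
for z in(.0,.02):
  for n,p in(("TL",T(43,92)),("TR",T(250,28)),("BL",T(172,493))):print(z,n,onz("top",p,z))
for n,p in(("sBL",S(470,290)),("sBR",S(545,375)),("sTR",S(770,265))):print(n,onz("side",p,.02))
E
```

```text
bolt [ 0.7007 -0.218   0.105 ]
tip [ 0.5265 -0.2192  0.3211] [ 0.1078 -0.5722 -0.5197  0.0373]
root [ 0.6002 -0.198   0.2279] [ 0.0646 -0.3036 -0.2683  0.0317]
0.0 TL [ 0.7341 -0.0959  0.    ]
0.0 TR [ 0.7698 -0.222   0.    ]
0.0 BL [ 0.4948 -0.163   0.    ]
0.02 TL [ 0.7308 -0.0946  0.02  ]
0.02 TR [ 0.7659 -0.2187  0.02  ]
0.02 BL [ 0.4954 -0.1606  0.02  ]
sBL [ 0.5037 -0.1499  0.02  ]
sBR [ 0.5404 -0.2666  0.02  ]
sTR [ 0.7751 -0.1987  0.02  ]
```

```bash
cat >> h.py <<'E'
H=np.array([.697,-.171,.105]); YAW=.275
def target(a,tilt,s=.222,back=0,dz=0,H=H,yaw=YAW):
    """TCP pose; grasp pt on lever at radius s; tilt>0 = tool leaning so it points away from robot; back along tool"""
    Rz=R.from_euler("z",yaw); g=H+Rz.apply([-s*np.cos(a),0,s*np.sin(a)])
    Rt=Rz*R.from_euler("x",np.pi)*R.from_rotvec([0,tilt,0])
    return g+Rt.apply([0,0,.019-back]),Rt
def delta(p,Rt,p0,q0):
    R0=R.from_quat(q0); return np.round(np.r_[(R0.inv()*Rt).as_rotvec(),R0.inv().apply(p-p0)*100],3)
E
python3 - <<'E'
from h import *
from rig import bot
o=bot.observe()
for b in(.13,0):
    p,Rt=target(.88,-.45,back=b);print(p,delta(p,Rt,o["tool_pos"],o["ee_rot"]))
E
```

```text
[ 0.60733433 -0.19629905  0.37605366] [ 5.0000e-03 -4.5000e-01  3.2000e-02  5.1963e+01 -2.5403e+01 -1.4531e+01]
[ 0.5529135  -0.21165381  0.25899554] [ 5.0000e-03 -4.5000e-01  3.2000e-02  4.6308e+01 -2.5558e+01 -2.8260e+00]
```

```bash
python3 -m inch '[[0,0,0,0,0,-4,1],[0,0,0,2,-1,-8,1],[0,0,0,5,-2.5,-12,1],[0,0,0,8,-4,-16,1],[0,0,0,11,-6,-19,1],[0,0,0,14,-7,-20,1],[0,-0.05,0,18,-9,-20,1],[0,-0.1,0.01,21.5,-11,-20,1],[0,-0.15,0.02,25,-12.5,-20,1],[0,-0.2,0.03,28.5,-14,-20,1],[0,-0.25,0.032,32,-16,-20,1],[0,-0.3,0.032,35.5,-17.5,-20,1]]'
python3 - <<'E'
from h import *
from rig import bot
o=bot.observe();print(o)
p,Rt=target(.88,-.45,back=.13);print(delta(p,Rt,o["tool_pos"],o["ee_rot"]))
E
```

```text
time: 1.1
tool_pos: [0.47, -0.3245, 0.4314]
ee_rot: [0.979, 0.135, -0.149, 0.023]
contact_force: [0.5, -1.4, -0.6]
gripper_width: 0.0854
{'time': 1.1, 'q': array([-0.60278847,  0.14833777,  1.3517325 , -0.24270845,  1.82674734,
        0.6536988 ]), 'dq': array([ 1.01622011,  0.62320194, -0.59311818, -0.35135897,  0.52949998,
        0.8969311 ]), 'joint_torque': array([ -1.85099378, -41.81471944, -29.60573494,  -0.47816712,
         0.51703468,  -0.55357939]), 'tool_pos': array([ 0.47001926, -0.32445303,  0.43139419]), 'ee_rot': array([ 0.97929226,  0.13524883, -0.14882705,  0.02334375]), 'contact_force': array([ 0.49584525, -1.43073283, -0.62071219]), 'wrist_torque': array([ 0.01179075, -0.14545095, -0.01946311]), 'gripper_width': 0.08542852134756738}
[ 5.0000e-03 -1.4800e-01 -2.0000e-03  1.7575e+01 -8.6300e+00  2.6500e-01]
```

```bash
python3 -m inch '[[0,-0.05,0,3.6,-1.8,0,1],[0,-0.1,0,7.2,-3.6,0,1],[0,-0.15,0,10.8,-5.4,0,1],[0,-0.15,0,14,-7,0.1,1],[0,-0.15,0,16.5,-8.2,0.2,1],[0,-0.15,0,17.5,-8.6,0.3,1],[0,-0.15,0,17.5,-8.6,0.3,1],[0,-0.15,0,17.5,-8.6,0.3,1]]'
python3 - <<'E'
from h import *
from rig import bot
import cv2
o=bot.observe()
print(o["q"],o["dq"],o["contact_force"])
for b in (.13,0):
  p,Rt=target(.88,-.45,back=b);print(delta(p,Rt,o["tool_pos"],o["ee_rot"]))
t=bot.camera("top")["frame"][160:300,280:400,::-1];s=bot.camera("side")["frame"][150:300,180:320,::-1]
cv2.imwrite("pics/p1.png",np.hstack([cv2.resize(i,(400,450),interpolation=2) for i in(t,s)]))
E
```

```text
time: 1.77
tool_pos: [0.6055, -0.1992, 0.3758]
ee_rot: [0.965, 0.133, -0.222, 0.033]
contact_force: [1.0, 0.1, 0.7]
gripper_width: 0.0856
[-0.31053935  0.42975939  1.13469598 -0.26659337  1.94683631  0.93409146] [-0.03048084 -0.03462945 -0.00583725 -0.00471368  0.00354275  0.00046012] [0.97717427 0.13604659 0.65386706]
[ 0.004  0.002 -0.002  0.22  -0.223 -0.138]
[ 4.0000e-03  2.0000e-03 -2.0000e-03  2.4500e-01 -2.8100e-01  1.2862e+01]
```

View pics/p1.png

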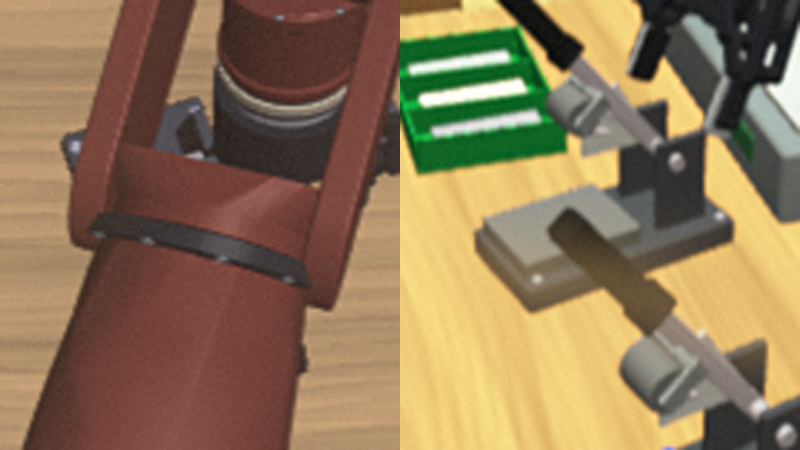

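```bash
python3 -m inch '[[0,0,0,0.1,-0.1,2,1],[0,0,0,0.2,-0.2,4,1],[0,0,0,0.2,-0.3,6,1],[0,0,0,0.2,-0.3,8,1],[0,0,0,0.2,-0.3,9,1],[0,0,0,0.2,-0.3,9,1]]'
python3 - <<'E'
from h import *
from rig import bot
import cv2
o=bot.observe()
print(o["contact_force"])
p,Rt=target(.88,-.45);print(delta(p,Rt,o["tool_pos"],o["ee_rot"]))
s=bot.camera("side")["frame"][150:350,150:380,::-1]
cv2.imwrite("pics/p2.png",cv2.resize(s,(690,600),interpolation=2))
E
```

```text
time: 2.37
tool_pos: [0.5667, -0.2075, 0.293]
ee_rot: [0.965, 0.132, -0.222, 0.032]
contact_force: [-0.4, 0.6, -0.3]
gripper_width: 0.0856
[-0.42301485  0.58582572 -0.26026108]
[ 1.000e-03  3.000e-03 -3.000e-03  1.930e-01  1.500e-02  3.683e+00]
```

View pics/p2.png

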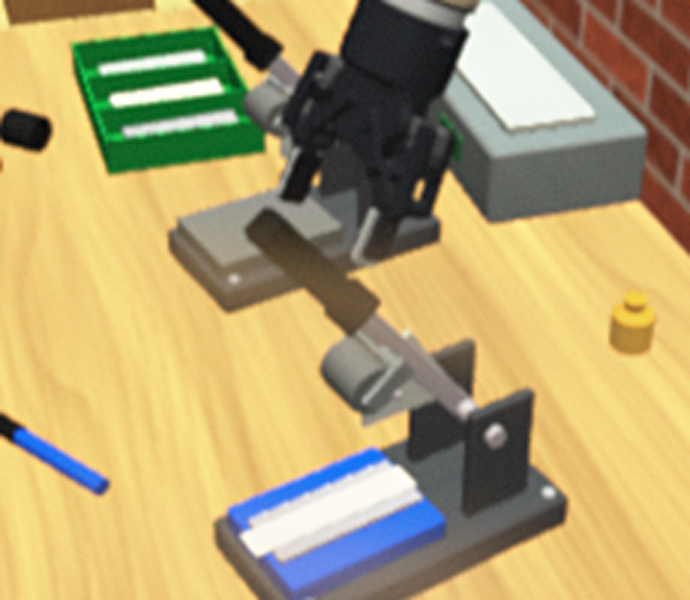

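```bash
python3 - <<'E'
from h import *
from rig import bot
o=bot.observe();Rm=R.from_quat(o["ee_rot"]);p=o["tool_pos"]
f=lambda q:(proj("side",q)-[150,150])*3
for k in(-.0428,0,.0428):print(k,f(p+Rm.apply([0,k,0])), f(p+Rm.apply([0,k,-.013])))
for r in(.165,.217,.279):
  q=target(.88,-.45,s=r)[0]-R.from_euler("z",YAW).apply(0*p);g=H+R.from_euler("z",YAW).apply([-r*np.cos(.88),0,r*np.sin(.88)]);print(r,g,f(g))
E
```

```text
-0.0428 [284.29938322 215.17910998] [291.14434092 198.29029517]
0 [317.23145718 243.69756172] [324.38698    226.38021459]
0.0428 [352.23385143 274.00886529] [359.726096   256.24165003]
0.165 [ 0.5958203  -0.19954771  0.23217192] [352.83025067 306.64120748]
0.217 [ 0.56393336 -0.20854457  0.27225034] [312.07238028 273.23150363]
0.279 [ 0.52591432 -0.21927159  0.32003615] [259.5187512 230.1526782]
```

```bash
python3 -m inch '[[0,0,0,0.1,0,1,1],[0,0,0,0.2,0,2,1],[0,0,0,0.2,0,3,1],[0,0,0,0.2,0,3.6,1],[0,0,0,0.2,0,3.6,1]]'
python3 - <<'E'
from h import *
from rig import bot
import cv2
o=bot.observe()
print(o["contact_force"])
p,Rt=target(.88,-.45);print(delta(p,Rt,o["tool_pos"],o["ee_rot"]))
s=bot.camera("side")["frame"][170:310,200:340,::-1]
cv2.imwrite("pics/p3.png",cv2.resize(s,(600,600),interpolation=2))
E
```

```text
time: 2.83
tool_pos: [0.5546, -0.21, 0.259]
ee_rot: [0.965, 0.133, -0.222, 0.032]
contact_force: [0.0, -0.1, 0.6]
gripper_width: 0.0856
[ 0.00181816 -0.10964963  0.61940725]
[ 0.002  0.003 -0.001 -0.183  0.112  0.088]
```

View pics/p3.png

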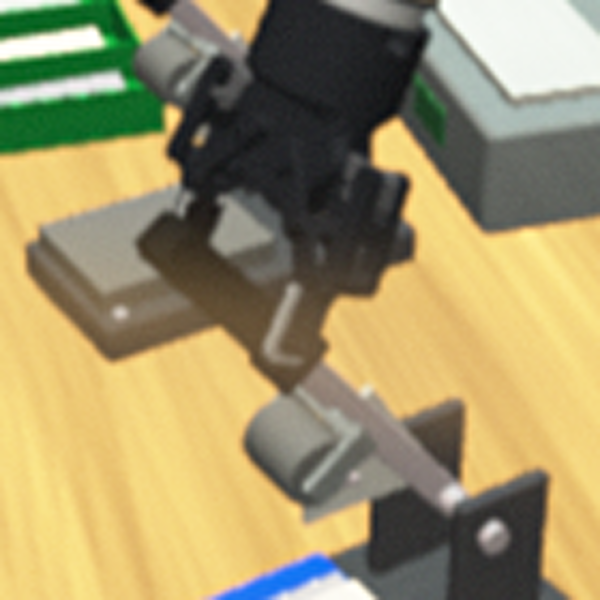

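```bash
python3 -m inch '[[0,0,0,-0.1,0.05,0,0.7],[0,0,0,-0.1,0.1,0,0.5],[0,0,0,-0.1,0.1,0,0.42],[0,0,0,-0.1,0.1,0,0.42],[0,0,0,-0.1,0.1,0,0.42],[0,0,0,-0.1,0.1,0,0.42]]' 20; python3 -m inch '[[0,0,0,0,0,0,0.35],[0,0,0,0,0,0,0.3],[0,0,0,0,0,0,0.25],[0,0,0,0,0,0,0.2],[0,0,0,0,0,0,0.2],[0,0,0,0,0,0,0.2],[0,0,0,0,0,0,0.2]]' 20
```

```text
time: 3.38
tool_pos: [0.5552, -0.2105, 0.2621]
ee_rot: [0.966, 0.133, -0.221, 0.032]
contact_force: [-0.5, 3.9, 2.2]
gripper_width: 0.0361
time: 3.97
tool_pos: [0.5545, -0.2098, 0.2619]
ee_rot: [0.965, 0.133, -0.222, 0.031]
contact_force: [-3.1, 5.1, 3.3]
gripper_width: 0.0237
```

```bash
python3 -m inch '[[0,0,0,0,0,0,0.15],[0,0,0,0,0,0,0.15],[0,0,0,0,0,0,0.15]]' 30
python3 - <<'E'
from h import *
from rig import bot
import cv2
o=bot.observe()
print(o["contact_force"],o["wrist_torque"])
# angle of grasp pt per model
g=o["tool_pos"]-R.from_quat(o["ee_rot"]).apply([0,0,.019])
l=R.from_euler("z",YAW).inv().apply(g-H);print("grasp in hinge",l,np.hypot(l[0],l[2]),np.arctan2(l[2],-l[0]))
s=bot.camera("side")["frame"][170:310,200:340,::-1];t=bot.camera("top")["frame"][170:310,270:410,::-1]
cv2.imwrite("pics/p4.png",np.hstack([cv2.resize(i,(400,400),interpolation=2) for i in(s,t)]))
E
```

```text
time: 4.22
tool_pos: [0.5545, -0.2098, 0.2619]
ee_rot: [0.965, 0.133, -0.222, 0.031]
contact_force: [-2.9, 5.7, 3.4]
gripper_width: 0.0234
[-2.88323006  5.74374961  3.37672119] [ 0.975082    0.43019419 -0.57063785]
grasp in hinge [-0.13935788  0.00134944  0.17399245] 0.22292149431052177 0.8954811744033687
```

View pics/p4.png

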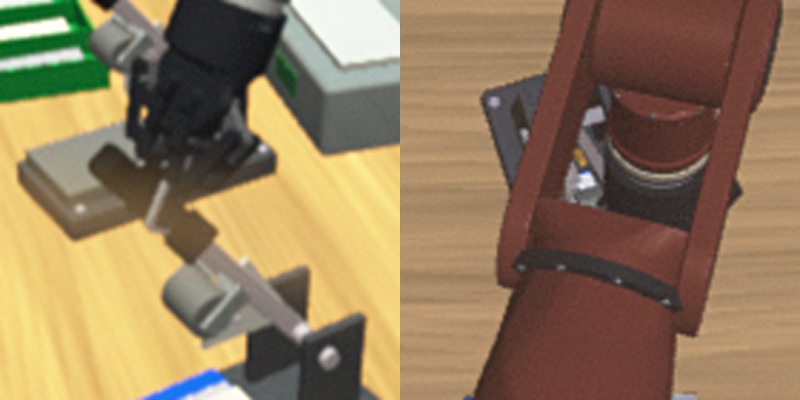

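```bash
cat >> h.py <<'E'
def swing(o,H,yaw,ds):
    p0,R0=o["tool_pos"],R.from_quat(o["ee_rot"]); ax=R.from_euler("z",yaw).apply([0,1,0])
    for d in ds:
        Q=R.from_rotvec(-ax*d); print(d,delta(H+Q.apply(p0-H),Q*R0,p0,o["ee_rot"]))
E
python3 - <<'E'
from h import *
from rig import bot
swing(bot.observe(),H,YAW,np.arange(.03,.31,.03))
E
```

```text
0.03 [ 0.     0.03   0.    -0.221 -0.     0.607]
0.06 [ 0.     0.06   0.    -0.424 -0.     1.221]
0.09 [ 0.00e+00  9.00e-02  0.00e+00 -6.08e-01 -1.00e-03  1.84e+00]
0.12 [ 0.000e+00  1.200e-01  0.000e+00 -7.740e-01 -1.000e-03  2.465e+00]
0.15 [ 0.000e+00  1.500e-01  0.000e+00 -9.210e-01 -1.000e-03  3.095e+00]
0.18 [ 0.000e+00  1.800e-01  0.000e+00 -1.049e+00 -1.000e-03  3.728e+00]
0.21 [ 0.000e+00  2.100e-01  0.000e+00 -1.157e+00 -2.000e-03  4.365e+00]
0.24 [ 0.000e+00  2.400e-01  0.000e+00 -1.247e+00 -2.000e-03  5.005e+00]
0.27 [ 0.000e+00  2.700e-01  0.000e+00 -1.317e+00 -2.000e-03  5.648e+00]
0.30000000000000004 [ 0.000e+00  3.000e-01  0.000e+00 -1.369e+00 -2.000e-03  6.292e+00]
```

```bash
python3 -m inch '[[0,0.03,0,-0.22,0,0.61,0.1],[0,0.06,0,-0.42,0,1.22,0.1],[0,0.09,0,-0.61,0,1.84,0.1],[0,0.12,0,-0.77,0,2.46,0.1],[0,0.12,0,-0.77,0,2.46,0.1]]' 30;  python3 -m inch '[[0,0.02,0,-0.08,0,0.42,0.1],[0,0.04,0,-0.17,0,0.85,0.1],[0,0.06,0,-0.25,0,1.28,0.1],[0,0.06,0,-0.25,0,1.28,0.1]]'
python3 - <<'E'
from h import *
from rig import bot
o=bot.observe()
g=o["tool_pos"]-R.from_quat(o["ee_rot"]).apply([0,0,.019])
l=R.from_euler("z",YAW).inv().apply(g-H);print("grasp in hinge",l,np.hypot(l[0],l[2]),np.arctan2(l[2],-l[0]),R.from_euler("z",YAW).inv().apply(o["contact_force"]))
swing(o,H,YAW,np.arange(.05,.31,.05))
E
```

```text
time: 4.73
tool_pos: [0.5362, -0.2149, 0.2426]
ee_rot: [0.977, 0.134, -0.163, 0.023]
contact_force: [-3.7, 6.3, 2.0]
gripper_width: 0.0236
time: 5.07
tool_pos: [0.5284, -0.217, 0.2326]
ee_rot: [0.981, 0.135, -0.137, 0.019]
contact_force: [-10.6, 6.2, 9.9]
gripper_width: 0.0238
grasp in hinge [-0.16960131  0.0014696   0.1459187 ] 0.22373392682054716 0.7104796613282369 [-8.52609024  8.79787235  9.94026147]
0.05 [ 0.000e+00  5.000e-02 -0.000e+00 -3.500e-01  1.000e-03  1.024e+00]
0.1 [ 0.     0.1   -0.    -0.648  0.003  2.064]
0.15000000000000002 [ 0.     0.15  -0.    -0.894  0.004  3.118]
0.2 [ 0.     0.2   -0.    -1.087  0.005  4.183]
0.25 [ 0.     0.25  -0.    -1.226  0.006  5.256]
0.3 [ 1.000e-03  3.000e-01 -0.000e+00 -1.311e+00  6.000e-03  6.334e+00]
```

```bash
python3 -m inch '[[0,0.025,0,-0.3,0,0.43,0.1],[0,0.05,0,-0.53,0,0.94,0.1],[0,0.075,0,-0.68,0,1.46,0.1],[0,0.1,0,-0.83,0,1.98,0.1],[0,0.1,0,-0.83,0,1.98,0.1]]'
python3 - <<'E'
from h import *
from rig import bot
import cv2
o=bot.observe()
g=o["tool_pos"]-R.from_quat(o["ee_rot"]).apply([0,0,.019])
l=R.from_euler("z",YAW).inv().apply(g-H);print("grasp in hinge",l,np.hypot(l[0],l[2]),np.arctan2(l[2],-l[0]),R.from_euler("z",YAW).inv().apply(o["contact_force"]))
swing(o,H,YAW,np.arange(.05,.31,.05))
s=bot.camera("side")["frame"][190:350,190:350,::-1]
cv2.imwrite("pics/p5.png",cv2.resize(s,(600,600),interpolation=2))
E
```

```text
time: 5.48
tool_pos: [0.5159, -0.2205, 0.2139]
ee_rot: [0.987, 0.136, -0.086, 0.012]
contact_force: [-8.7, 6.5, 2.3]
gripper_width: 0.0236
grasp in hinge [-0.1843835   0.00154445  0.12758093] 0.22421902096283006 0.6052909812042496 [-6.59393934  8.63639929  2.26167352]
0.05 [ 0.000e+00  5.000e-02 -0.000e+00 -3.480e-01  1.000e-03  1.028e+00]
0.1 [ 0.     0.1   -0.    -0.643  0.003  2.071]
0.15000000000000002 [ 0.     0.15  -0.    -0.886  0.004  3.128]
0.2 [ 0.     0.2   -0.    -1.076  0.005  4.196]
0.25 [ 0.     0.25  -0.    -1.213  0.006  5.273]
0.3 [ 0.     0.3   -0.    -1.295  0.007  6.354]
```

View pics/p5.png

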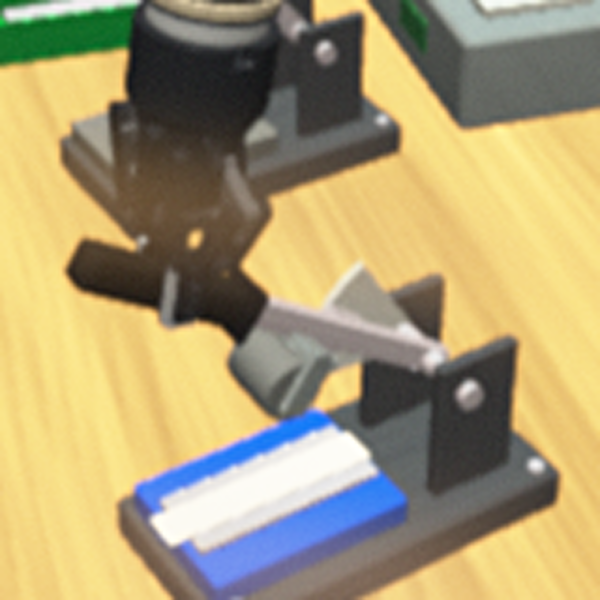

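```bash
python3 -m inch '[[0,0.025,0,-0.25,0,0.47,0.1],[0,0.05,0,-0.43,0,0.99,0.1],[0,0.075,0,-0.58,0,1.51,0.1],[0,0.1,0,-0.73,0,2.03,0.1],[0,0.125,0,-0.85,0,2.56,0.1],[0,0.15,0,-0.97,0,3.1,0.1],[0,0.175,0,-1.06,0,3.63,0.1],[0,0.2,0,-1.16,0,4.16,0.1],[0,0.225,0,-1.22,0,4.7,0.1],[0,0.25,0,-1.3,0,5.23,0.1],[0,0.25,0,-1.3,0,5.23,0.1]]'
python3 - <<'E'
from h import *
from rig import bot
o=bot.observe()
g=o["tool_pos"]-R.from_quat(o["ee_rot"]).apply([0,0,.019])
l=R.from_euler("z",YAW).inv().apply(g-H);print("grasp in hinge",l,np.hypot(l[0],l[2]),np.arctan2(l[2],-l[0]),R.from_euler("z",YAW).inv().apply(o["contact_force"]),o["q"])
swing(o,H,YAW,np.arange(.05,.36,.05))
E
```

```text
time: 6.45
tool_pos: [0.4943, -0.2264, 0.1626]
ee_rot: [0.99, 0.137, 0.036, -0.006]
contact_force: [-6.8, 4.2, -0.9]
gripper_width: 0.0236
grasp in hinge [-0.21151141  0.00173522  0.07657892] 0.22494756393812126 0.3473742655869124 [-5.43117519  5.90819673 -0.90942464] [-0.59096374  0.08109752  1.9048228   0.064005    1.10975176  0.67842467]
0.05 [ 0.     0.05  -0.    -0.339  0.002  1.035]
0.1 [ 0.     0.1   -0.    -0.626  0.004  2.086]
0.15000000000000002 [ 0.     0.15  -0.    -0.86   0.006  3.15 ]
0.2 [ 0.     0.2   -0.    -1.041  0.008  4.224]
0.25 [ 0.     0.25  -0.    -1.168  0.009  5.306]
0.3 [ 0.     0.3   -0.    -1.24   0.011  6.392]
0.35000000000000003 [ 0.000e+00  3.500e-01 -1.000e-03 -1.258e+00  1.300e-02  7.481e+00]
```

```bash
python3 -m inch '[[0,0.025,0,-0.22,0,0.5,0.1],[0,0.05,0,-0.4,0,1.02,0.1],[0,0.075,0,-0.54,0,1.54,0.1],[0,0.1,0,-0.68,0,2.07,0.1],[0,0.125,0,-0.81,0,2.6,0.1],[0,0.15,0,-0.92,0,3.13,0.1],[0,0.175,0,-1.01,0,3.67,0.1],[0,0.2,0,-1.1,0,4.2,0.1],[0,0.225,0,-1.17,0,4.75,0.1],[0,0.25,0,-1.23,0,5.29,0.1],[0,0.27,0,-1.27,0,5.72,0.1],[0,0.27,0,-1.27,0,5.72,0.1]]'
cat > st.py <<'E'
from h import *
from rig import bot
o=bot.observe()
g=o["tool_pos"]-R.from_quat(o["ee_rot"]).apply([0,0,.019])
l=R.from_euler("z",YAW).inv().apply(g-H);print("grasp in hinge",l,np.hypot(l[0],l[2]),np.arctan2(l[2],-l[0]),R.from_euler("z",YAW).inv().apply(o["contact_force"]))
swing(o,H,YAW,np.arange(.02,.11,.02))
E
python3 st.py
```

```text
time: 7.45
tool_pos: [0.4865, -0.2285, 0.1038]
ee_rot: [0.976, 0.135, 0.169, -0.024]
contact_force: [-7.5, 2.9, -3.5]
gripper_width: 0.0236
grasp in hinge [-0.22463511  0.00179226  0.01664254] 0.22525076601372473 0.07395188554055866 [-6.40145549  4.84287165 -3.49552966]
0.02 [-0.     0.02  -0.    -0.141  0.001  0.413]
0.04 [-0.     0.04  -0.    -0.273  0.002  0.829]
0.06 [-0.     0.06  -0.    -0.397  0.003  1.248]
0.08 [-0.     0.08  -0.    -0.512  0.003  1.668]
0.1 [-0.     0.1   -0.    -0.62   0.004  2.092]
```

```bash
python3 -m inch '[[0,0.01,0,-0.07,0,0.2,0.1],[0,0.02,0,-0.14,0,0.41,0.1],[0,0.02,0,-0.14,0,0.41,0.1]]';python3 -m inch '[[0,0.01,0,-0.07,0,0.2,0.1],[0,0.02,0,-0.14,0,0.41,0.1],[0,0.02,0,-0.14,0,0.41,0.1]]'; python3 st.py
```

```text
time: 7.7
tool_pos: [0.4872, -0.2283, 0.1033]
ee_rot: [0.974, 0.137, 0.179, -0.027]
contact_force: [-24.3, 8.3, 24.5]
gripper_width: 0.0235
time: 7.95
tool_pos: [0.4885, -0.2279, 0.102]
ee_rot: [0.972, 0.137, 0.19, -0.029]
contact_force: [-31.9, 13.6, 41.8]
gripper_width: 0.0237
grasp in hinge [-0.22329231  0.00172331  0.01464297] 0.2237719243023957 0.0654838211419846 [-26.9723222   21.69892652  41.82340382]
0.02 [-0.     0.02  -0.    -0.154  0.002  0.404]
0.04 [-0.     0.04  -0.    -0.299  0.004  0.811]
0.06 [-0.     0.06  -0.    -0.437  0.006  1.221]
0.08 [-0.000e+00  8.000e-02 -1.000e-03 -5.660e-01  8.000e-03  1.633e+00]
0.1 [-0.000e+00  1.000e-01 -1.000e-03 -6.870e-01  1.000e-02  2.048e+00]
```

```bash
python3 -m inch '[[0,-0.01,0,0.1,0,-0.25,0.1],[0,-0.02,0,0.2,0,-0.45,0.1],[0,-0.02,0,0.2,0,-0.45,0.1]]'; python3 -m inch '[[0,0,0,0,0,0,0.3],[0,0,0,0,0,0,0.45],[0,0,0,0,0,0,0.6],[0,0,0,0,0,0,0.8],[0,0,0,0,0,0,1],[0,0,0,0,0,0,1],[0,0,0,0,0,0,1],[0,0,0,0,0,0,1]]'
```

```text
time: 8.2
tool_pos: [0.4881, -0.228, 0.1021]
ee_rot: [0.974, 0.136, 0.179, -0.026]
contact_force: [-13.1, 5.5, 9.7]
gripper_width: 0.0239
time: 8.87
tool_pos: [0.4916, -0.2309, 0.1038]
ee_rot: [0.974, 0.135, 0.183, -0.022]
contact_force: [-1.0, 0.5, 0.7]
gripper_width: 0.0853
```

```bash
python3 -m inch '[[0,0,0,0,0,-1,1],[0,0,0,0,0,-3,1],[0,0,0,0,0,-6,1],[0,0,0,0,0,-9,1],[0,0,0,0,0,-12,1],[0,0,0,0,2,-15,1],[0,0,0,0,5,-17,1],[0,0,0,0,8.5,-18,1],[0,0,0,0,12,-18,1],[0,0,0,0,15,-18,1],[0,0,0,0,17,-18,1],[0,0,0,0,17,-18,1]]'
python3 - <<'E'
from h import *
from rig import bot
import cv2
print(bot.observe()["contact_force"])
s=bot.camera("side")["frame"][130:390,170:400,::-1];t=bot.camera("top")["frame"][170:300,270:400,::-1]
cv2.imwrite("pics/p6.png",np.hstack([cv2.resize(i,(400,450),interpolation=2) for i in(s,t)]))
E
```

```text
time: 9.87
tool_pos: [0.4748, -0.4151, 0.273]
ee_rot: [0.974, 0.134, 0.183, -0.021]
contact_force: [0.3, 0.8, 0.8]
gripper_width: 0.0852
[0.32507489 0.77594359 0.78236794]
```

View pics/p6.png

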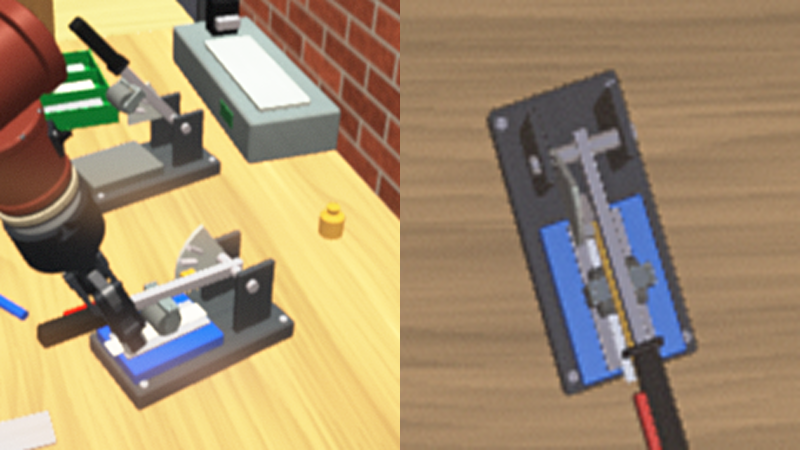

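```bash
python3 -c "
from rig import bot
print(bot.hand_in())"
```

```text
the job is handed in; nothing more can be done
None
```

I pinched the blue press's grip across the button and swung its lever down onto the stop. Then I let go, moved the arm clear and handed the job in at about 10 s.

- **Button:** the lever swung past where the teeth at 0.2 and 0.52 block it, with little resistance, so the button was held in. The gripper read about 23.6 mm, slightly less than the roughly 25 mm I expected with the button in. I didn't find out why.
- **Stop:** at the end of the swing the wrist force rose to about 55 N with almost no further movement. That is well under the 120 N limit. I eased off before opening the gripper.
- **Last picture:** the lever is down, the roller is on the tape, the red paddle is standing out again and the grey press's lever is still raised. The wrist force with the arm clear was about 1 N, which is just noise.
- **Not tested:** I didn't pull the lever up to prove the lock. That it is locked rests on the lever being on its stop, past 0.72, and the paddle having sprung out.

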